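Tip the cover plate out of its tray and close the tablet hopper

ROBOT

A 7-joint arm with a two-finger parallel gripper is mounted at the origin on the work surface. World frame = base frame: x ahead of the robot, y to its left, z up, the work surface at z = 0. Lengths are in m, angles in rad, forces in N, time in s.
With the tool pointing down it reaches from about 0.4 to 0.85 m from the base axis. Payload 10.4 kg.
Tool frame: the origin (TCP) lies at the very end of the fingers, on their centre line; the grasp point (between the pads) lies 19 mm behind it; x points along the fingers, z is the direction in which the jaws open and shut, and the axes are right-handed (so a half turn about x gives the same grasp; the last joint's range is limited). The gripper opens to 85 mm and grips with 20 to 120 N. Pads are 22 mm wide; open, the fingers measure 114 mm over their backs; the gripper's body (76 mm by 85 mm) begins 54 mm behind the grasp point. The pads swing forward as they close: fully open they stand 13 mm farther back than shut.
Start: joints at [-1.206, 0.332, -0.065, 1.46, 0.022, 1.35, -0.088], TCP at [0.236, 0.579, 0.231] pointing down, gripper open.
Joint ranges: [-2.6, 2.6], [-0.5, 2.12], [-1.47, 1.34], [0.16, 2.42], [-1.27, 4.41], [0.06, 2.06], [-2.6, 2.6]. Speed limits (rad/s): [2.22, 2.22, 2.79, 2.79, 3.14, 3.14, 3.14].

INTERFACE

Orientations are given as a unit quaternion [x, y, z, w].
In Python, from workcell import get_obs, camera, camera_info, hand_in gives the robot as it stands.
- The arm moves only by the tool move_arm, never from a script. Its argument "motion" is text: rows parted by semicolons, each of 4 numbers parted by spaces: the shift along the world's x, y, z in m, then the turn about the world's z in rad. In form: tx ty tz spin; .... A call has 1 to 10 rows; each row is the pose to reach, as a shift and turn from the pose commanded when the call began; what a row does not reach only later rows make up. A row lasts 1/8 s, in which the tool goes at most 62.5 mm and 10.7 degrees, less where a joint would pass 70% of its speed; a pose out of reach is approached as far as the arm can. A call with a gripper value outside its range is refused whole. "grip" is the opening, from 0 (shut) to 1 (fully open), set as the call begins (left out, the last holds). The fingers move at their own pace and stop on an object; "force" is the grip in N (left out, the last holds). Time passes only in rows, so rows that repeat a pose let the fingers close. It gives the time, the measured TCP pose, the force and the opening at its end, in the units of the state.
- get_obs(): the state, without advancing time (a new reading comes with each control period).
- camera(name): name is "side" or "top" or "wrist"; returns (picture, depth): 384x512x3 uint8, red, green, blue; 384x512 float32, m along the optical axis (not along the pixel's ray), 0 where there is no reading.
- camera_info(name): a dict with "camera_matrix" (3x3 intrinsics, pixels), "k1" (the pictures are not rectified: a ray, as slopes to the right and down, at radius r is drawn at 1 + k1 r^2 times it, then the intrinsics apply), "eye" and "attitude" of the camera in the world. Camera axes: x right, y up, looking along -z (the intrinsics and any distortion apply to the point x, -y, -z); pixel columns grow to the right and rows downward; lengths in m; the calibration is good to about 2 mm. A picture is of the moment at which its call begins: read the wrist's pose just before it. camera_info takes no time and is no camera call; for the wrist camera it gives the pose at the moment of the call.
- hand_in(): hands the job in, once; it reports no verdict.
The state is a dict: "clock": time; "joint_pos": joint angles; "joint_velocities": joint speeds; "tau": joint torques, N m; "position": TCP position; "ee_rot": TCP orientation; "ft_force": force on the tool from outside, world axes, zero at the start; "torque": the same for the moment, N m; "grip_width": opening from 0.0 (shut) to 1.0 (fully open).
Only numpy, scipy, OpenCV 4.12 (cv2) and the standard library are available. Lean on these libraries where they do the work, as an engineer would, in place of code of your own. Each camera call takes 0.05 s, during which the arm holds its last target.

TASK

The thin steel cover plate lies flush in its grey pick-up tray, where it cannot be gripped. Press down its end over the sloping hollow and draw that end down the slope to the stop, so that the other end stays tipped up by itself when you let go; then take the plate by the raised end and lay it flat on the rim of the tablet counter's hopper, centred and square, so that it closes the mouth. Leave the bottle, the jar and the carton where they stand.

Things in the scene. Friction and masses are not known exactly. Their poses are not given: they have to be found in the camera images.
- plate: Loose flat stainless steel cover plate, 120 (x) x 54 (y) x 4 (z) mm, about 150 g, plain. Origin at the centre of its underside; x along its length, z up through its thickness. At the start it lies flat in the tray with its -x end over the hollow.
- tray: Fixed grey plastic tray, 156 x 77 x 48 mm; origin on the bench, under the plate's centre as it lies at the start; z up. A channel 57 mm wide runs along x between side walls 10 mm thick, their tops 48 mm up, flush with the plate's top. From x = -6 to 62 mm its floor is a level deck 44 mm up, with an end wall (x = 62 to 74) as high as the sides. From x = -6 mm it slopes down towards -x.
- edge (a point): Middle of the edge where the tray's deck ends and the slope begins (x = -6 mm, 44 mm up); axes as the tray's. The floor falls from here towards -x at 30 degrees. At the start the plate's centre is 6 mm on the deck side (+x) of it: pressed at its -x end the plate tips about this edge until it lies on the slope, but falls back if let go there.
- stop (a point): Foot of the slope, 70 mm down it from the edge (9 mm above the bench), where a lip 10 mm high stands square to the slope; axes as the tray's. Deck, slope and lip are slippery (friction about 0.2). Drawn about 16 mm down the slope by a finger pressing some 5 to 15 N, the plate meets the lip, its weight is past the edge and it stays tilted 30 degrees, +x end about 69 mm up.
- mouth (a point): Centre of the hopper mouth at its rim, 120 mm above the bench, on a fixed tablet counting machine (white body 190 x 160 x 60 mm below it). The hopper is an upright grey neck 104 (x) x 44 (y) mm, walls 6 mm, standing 50 mm clear of a 130 x 75 mm collar. x along the mouth, y across, z up. The plate lies lengthwise on it (either way round), overhanging 8 mm at each end, 5 mm each side.
- bottle: Bystander: amber bottle, 54 mm in diameter, 105 mm high, origin at the centre of its underside.
- jar: Bystander: white jar, 60 mm in diameter, 70 mm high, origin at the centre of its underside.
- carton: Bystander: white medicine carton, 90 x 42 x 30 mm, origin at the centre of its underside.

How it is judged:
By the outcome, as a careful person would: the job done as asked, in the order asked, and still so for the second after the job is handed in, with the robot touching nothing.
It also fails if it takes over 54 s, if anything falls off the work surface, if the arm or the gripper's body presses on something with over 40 N, if the wrist force passes 120 N, or if a joint passes its speed limit or range.

## Working session

There is one attempt and no reset: what is moved stays moved. The work goes in short steps, Python scripts to look and compute and a tool call to move; the robot and the scene stay as the last step left them, time stands still between calls to the robot, and variables do not carry over. Pictures are saved under pics/ and viewed, and the job is handed in when it is done.

Besides the shell and the picture viewer there is one more tool, called after "Request:" as name(argument=value, ...) on one line, values as JSON. move_arm: Moves the arm, as the interface text tells. Its arguments: {"type":"object","properties":{"motion":{"type":"string"},"grip":{"type":"number"},"force":{"type":"number"}},"required":["motion"]}

```bash
ls; mkdir -p pics
cat > h.py <<'E'
import numpy as np, cv2, pickle
from workcell import get_obs, camera, camera_info, hand_in
from scipy.spatial.transform import Rotation as R
def snap(n,f):
    i=camera_info(n); p,d=camera(n)
    cv2.imwrite('pics/'+f+'.png',p[:,:,::-1]); pickle.dump((i,p,d),open('pics/'+f+'.pkl','wb'))
    return i,p,d
E
python3 - <<'E'
from h import *
for n in("side","top"):
    i,p,d=snap(n,n+'0'); print(n,i)
print(get_obs())
E
```

```text
pics
side {'camera_matrix': array([[353.58488452,   0.        , 256.88081072],
       [  0.        , 353.58488452, 187.87514119],
       [  0.        ,   0.        ,   1.        ]]), 'k1': -0.08917032357634329, 'eye': array([ 0.57153682, -0.83485093,  0.53293537]), 'attitude': array([ 0.50002923, -0.01784332, -0.00931219,  0.8657746 ])}
top {'camera_matrix': array([[454.07741661,   0.        , 261.327254  ],
       [  0.        , 454.07741661, 194.314618  ],
       [  0.        ,   0.        ,   1.        ]]), 'k1': 0.03279525453100791, 'eye': array([ 0.43808347, -0.11582757,  1.35590429]), 'attitude': array([-0.05704005,  0.04632001,  0.70549832, -0.7048922 ])}
{'clock': 0.1, 'joint_pos': array([-1.20562638,  0.33283027, -0.06466141,  1.46083317,  0.02162371,
        1.34995541, -0.08852852]), 'joint_velocities': array([-0.00239865, -0.00236666,  0.00065785, -0.00348865,  0.00029957,
        0.00046394, -0.00149047]), 'tau': array([ 5.97204926e-04, -6.26745772e+01,  4.85065626e-02, -3.92432070e+01,
        1.61593454e-02,  6.89438471e-03,  4.07800053e-05]), 'position': array([0.23623069, 0.57826527, 0.23059348]), 'ee_rot': array([-0.39457319,  0.58734615,  0.39399311,  0.58660542]), 'ft_force': array([-0.77911012,  0.75235725, -0.31887745]), 'torque': array([ 0.02253577,  0.02998524, -0.00405888]), 'grip_width': 0.9966144219396531}
```

View pics/side0.png

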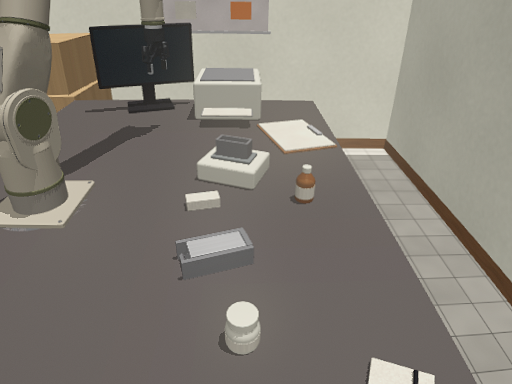

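View pics/top0.png

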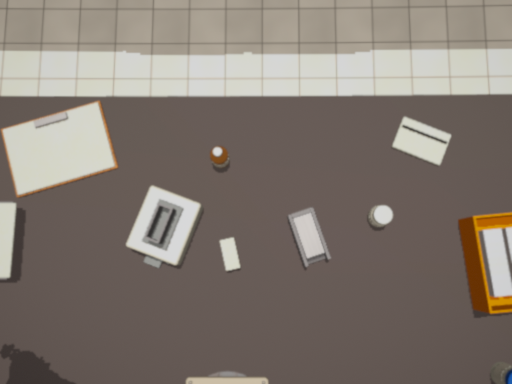

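The side view shows the tray at about (215,250) and the counter at (235,160). In the top view the tray is at (309,237) and the hopper at (162,224). The bottle, carton and jar are at (219,155), (230,254) and (381,215). I'll enlarge these.

Run:
```python
from h import *
i,p,d=pickle.load(open('pics/top0.pkl','rb'))
a=cv2.resize(p[200:275,275:345],None,fx=8,fy=8,interpolation=cv2.INTER_CUBIC)
b=cv2.resize(p[180:275,120:210],None,fx=6,fy=6,interpolation=cv2.INTER_CUBIC)
cv2.imwrite('pics/ta.png',a[:,:,::-1]);cv2.imwrite('pics/tb.png',b[:,:,::-1])
i,p,d=pickle.load(open('pics/side0.pkl','rb'))
a=cv2.resize(p[222:282,165:265],None,fx=8,fy=8,interpolation=cv2.INTER_CUBIC)
cv2.imwrite('pics/sa.png',a[:,:,::-1])
```

```text
(no output)
```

View pics/ta.png

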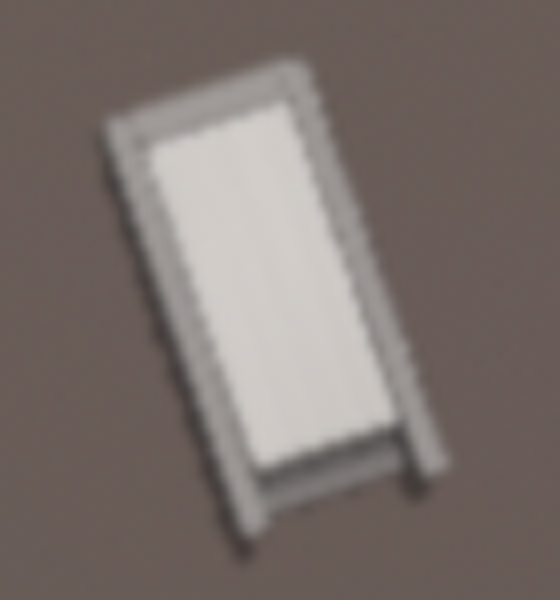

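View pics/tb.png

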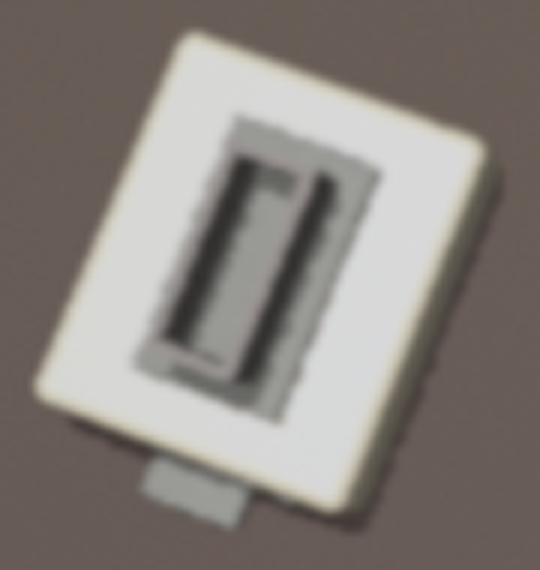

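View pics/sa.png

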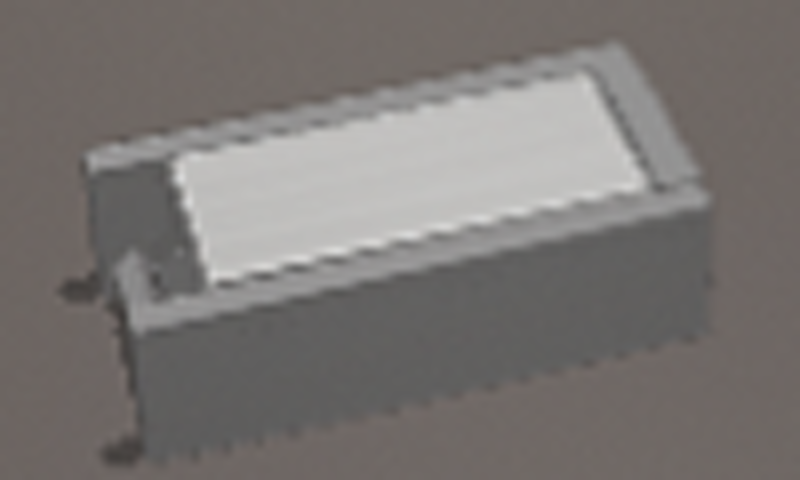

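```bash
cat >> h.py <<'E'
def ray(i,u,v):
    K=i['camera_matrix'];k=i['k1']
    xd=np.array([(u-K[0,2])/K[0,0],(v-K[1,2])/K[1,1]]);x=xd.copy()
    for _ in range(20): x=xd/(1+k*(x@x))
    return R.from_quat(i['attitude']).apply([x[0],-x[1],-1])
def onz(i,u,v,z):
    r=ray(i,u,v); return i['eye']+r*(z-i['eye'][2])/r[2]
def proj(i,P):
    c=R.from_quat(i['attitude']).inv().apply(np.atleast_2d(P)-i['eye'])
    x=c[:,:2]/-c[:,2:]*[1,-1]; x=x*(1+i['k1']*(x**2).sum(1,keepdims=True))
    K=i['camera_matrix']; return x*[K[0,0],K[1,1]]+K[:2,2]
def ld(f): return pickle.load(open('pics/'+f+'.pkl','rb'))
E
python3 - <<'E'
from h import *
i,p,d=ld('top0'); s,_,_=ld('side0')
def cr(pts,f,u0,v0,i,z): return np.array([onz(i,(x+.5)/f-.5+u0,(y+.5)/f-.5+v0,z) for x,y in pts])
def rep(n,c):
    m=c.mean(0); L=(c[0]+c[1]-c[2]-c[3])/2; W=(c[0]+c[3]-c[1]-c[2])/2
    print(n,m.round(4),'len',np.linalg.norm(L).round(4),np.linalg.norm(W).round(4),'ang',np.arctan2(L[1],L[0]).round(4),(np.arctan2(W[1],W[0])-np.pi/2).round(4))
rep('plate top',cr([(150,148),(288,103),(400,428),(258,470)],8,275,200,i,.048))
rep('plate side',cr([(588,72),(648,185),(208,285),(172,163)],8,165,222,s,.048)[[0,1,2,3]])
rep('tray side outer top',cr([(622,42),(708,195),(140,328),(88,155)],8,165,222,s,.048))
rep('tray top outer',cr([(108,122),(305,62),(445,468),(248,533)],8,275,200,i,.048))
rep('mouth top',cr([(240,155),(333,180),(240,382),(158,345)],6,120,180,i,.12))
rep('collar top',cr([(237,115),(382,170),(280,422),(135,365)],6,120,180,i,.07))
rep('body top',cr([(190,30),(487,145),(345,515),(37,390)],6,120,180,i,.06))
print(onz(i,219,152,.105),onz(i,381,215,.07),onz(i,230,254,.03))
a=cv2.resize(_:=s and ld('side0')[1][125:190,190:280],None,fx=8,fy=8,interpolation=cv2.INTER_CUBIC)
cv2.imwrite('pics/sb.png',a[:,:,::-1])
o=get_obs();print(R.from_quat(o['ee_rot']).as_matrix().round(3))
E
```

```text
plate top [ 0.5117 -0.232   0.048 ] len 0.1215 0.0526 ang 0.314 0.2999
plate side [ 0.5133 -0.2337  0.048 ] len 0.1196 0.0526 ang 0.3447 0.315
tray side outer top [ 0.5101 -0.2344  0.048 ] len 0.1535 0.0731 ang 0.3443 0.3291
tray top outer [ 0.5088 -0.2327  0.048 ] len 0.1534 0.0742 ang 0.3165 0.3053
mouth top [0.5396 0.1794 0.12  ] len 0.0965 0.0427 ang -0.3915 -0.3379
collar top [0.5427 0.1838 0.07  ] len 0.1268 0.0745 ang -0.3575 -0.3661
body top [0.5431 0.1831 0.06  ] len 0.1857 0.1571 ang -0.356 -0.3748
[0.74355267 0.02287997 0.105     ] [ 0.56783934 -0.43448237  0.07      ] [ 0.45890982 -0.00493264  0.03      ]
[[-0.    -0.926  0.378]
 [-0.001  0.378  0.926]
 [-1.    -0.    -0.001]]
```

View pics/sb.png

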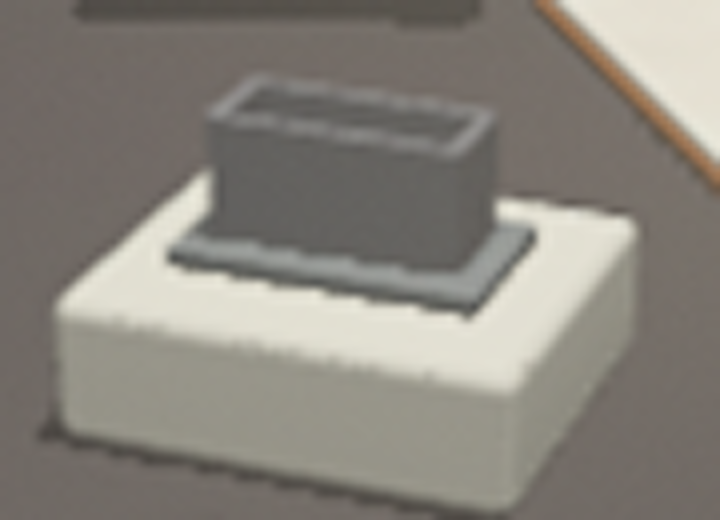

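Request:
move_arm(motion="0.04 -0.05 0.02 0.05; 0.08 -0.1 0.04 0.1; 0.12 -0.15 0.05 0.15; 0.16 -0.2 0.07 0.2; 0.2 -0.25 0.07 0.25; 0.23 -0.3 0.07 0.3; 0.26 -0.35 0.07 0.3; 0.28 -0.39 0.07 0.3; 0.28 -0.39 0.07 0.3; 0.28 -0.39 0.07 0.3", grip=0, force=40)

```text
clock: 1.35
position: [0.5159, 0.1892, 0.301]
ee_rot: [-0.477, 0.522, 0.478, 0.521]
ft_force: [-0.2, 0.4, -0.2]
grip_width: 0.001
```

Run:
```python
from h import *
i,p,d=snap('wrist','w1'); print(i); o=get_obs(); print(o['position'],R.from_quat(o['ee_rot']).as_matrix().round(3),o['ft_force'],o['clock'])
```

```text
{'camera_matrix': array([[266.32383187,   0.        , 250.36175259],
       [  0.        , 266.32383187, 190.21739805],
       [  0.        ,   0.        ,   1.        ]]), 'k1': -0.05331361828313563, 'eye': array([0.43148844, 0.19599763, 0.44432952]), 'attitude': array([-0.12157424, -0.1114511 ,  0.66601517,  0.72747656])}
[0.51568697 0.18992658 0.30104412] [[-0.001 -0.996  0.086]
 [ 0.     0.086  0.996]
 [-1.     0.001  0.   ]] [ 0.04487422  0.07594146 -0.39232477] 1.4
```

View pics/w1.png

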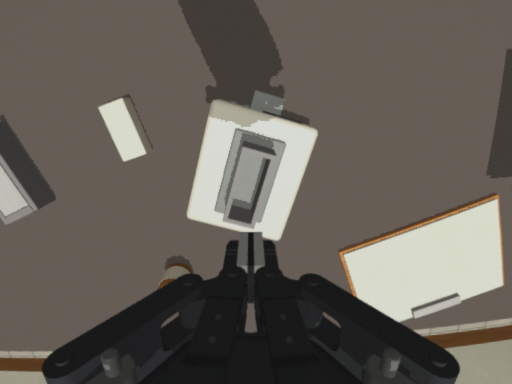

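The wrist view shows the hopper at (252,180), clear of the fingers, so I'll enlarge it for a more precise measurement.

Run:
```python
from h import *
i,p,d=ld('w1')
a=cv2.resize(p[90:250,180:325],None,fx=4,fy=4,interpolation=cv2.INTER_CUBIC)
a=cv2.convertScaleAbs(a,alpha=1.3)
cv2.imwrite('pics/w1a.png',a[:,:,::-1])
```

```text
(no output)
```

View pics/w1a.png

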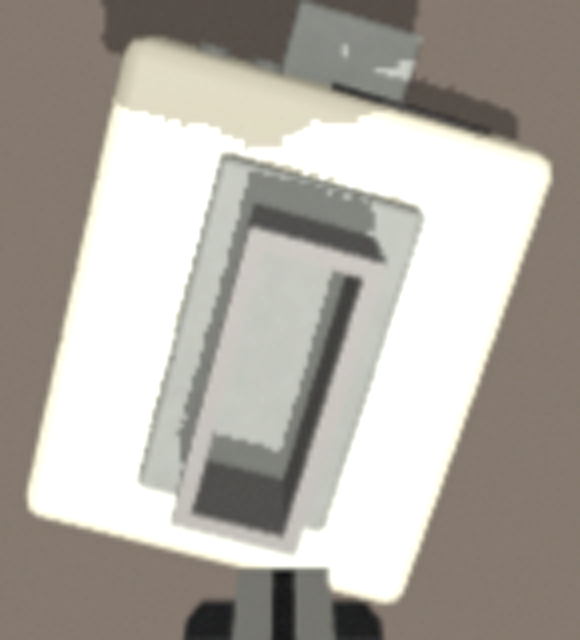

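```bash
cat >> h.py <<'E'
def cr(pts,f,u0,v0,i,z): return np.array([onz(i,(x+.5)/f-.5+u0,(y+.5)/f-.5+v0,z) for x,y in pts])
def rep(n,c):
    m=c.mean(0); L=(c[0]+c[1]-c[2]-c[3])/2; W=(c[0]+c[3]-c[1]-c[2])/2
    print(n,m.round(4),'len',np.linalg.norm(L).round(4),np.linalg.norm(W).round(4),'ang',np.arctan2(L[1],L[0]).round(4),(np.arctan2(W[1],W[0])-np.pi/2).round(4))
E
python3 - <<'E'
from h import *
i,p,d=ld('w1'); s,_,_=ld('side0'); t,_,_=ld('top0')
rep('mouth w',cr([(297,553),(172,523),(251,226),(386,264)],4,180,90,i,.12))
rep('collar w',cr([(327,528),(139,484),(224,155),(422,212)],4,180,90,i,.07))
rep('mouth side',cr([(495,108),(455,157),(208,113),(250,73)],8,190,125,s,.12))
c=np.array([.5425,.1835]);a=-.36
for nm,im,b in(('top',t,(6,120,180)),('w',i,(4,180,90)),('side',s,(8,190,125))):
    rm=np.array([[np.cos(a),-np.sin(a)],[np.sin(a),np.cos(a)]])
    q=np.array([[52,22],[52,-22],[-52,-22],[-52,22]])/1000@rm.T+c
    P=proj(im,np.c_[q,np.full(4,.12)]); print(nm,((P+.5-b[1:])*b[0]).round(0).tolist())
E
```

```text
mouth w [0.5411 0.1838 0.12  ] len 0.1031 0.0433 ang -0.3557 -0.3559
collar w [0.5405 0.1841 0.07  ] len 0.1271 0.0731 ang -0.3523 -0.3519
mouth side [0.5426 0.1849 0.12  ] len 0.1032 0.0479 ang -0.3847 -0.3152
top [[234.0, 136.0], [323.0, 170.0], [235.0, 384.0], [146.0, 349.0]]
w [[297.0, 559.0], [171.0, 528.0], [251.0, 230.0], [388.0, 268.0]]
side [[497.0, 113.0], [458.0, 154.0], [203.0, 115.0], [250.0, 76.0]]
```

Request:
move_arm(motion="0.005 -0.06 0 0.06; 0.01 -0.12 0 0.12; 0.015 -0.18 -0.01 0.18; 0.02 -0.24 -0.02 0.24; 0.025 -0.3 -0.03 0.3; 0.03 -0.36 -0.03 0.36; 0.034 -0.41 -0.03 0.4; 0.034 -0.41 -0.03 0.4; 0.034 -0.41 -0.03 0.4")

```text
clock: 2.52
position: [0.5509, -0.2194, 0.271]
ee_rot: [-0.572, 0.415, 0.572, 0.416]
ft_force: [0.0, 0.7, -1.1]
grip_width: 0.0
```

Run:
```python
from h import *
i,p,d=snap('wrist','w2'); o=get_obs(); print(o['position'],R.from_quat(o['ee_rot']).as_matrix().round(3),o['ft_force'],o['clock'])
P=proj(i,[.512,-.233,.048])[0].round().astype(int); print(P,i['eye'])
u,v=max(P[0]-70,0),max(P[1]-80,0); print(u,v)
a=cv2.resize(p[v:v+150,u:u+150],None,fx=4,fy=4,interpolation=cv2.INTER_CUBIC)
cv2.imwrite('pics/w2a.png',a[:,:,::-1])
```

```text
[ 0.55102317 -0.21897712  0.2710502 ] [[-0.    -0.951 -0.31 ]
 [ 0.001 -0.31   0.951]
 [-1.    -0.     0.001]] [ 0.63255702 -0.62701871  0.13190215] 2.575
[250 133] [ 0.47025988 -0.24614511  0.41422302]
180 53
```

View pics/w2a.png

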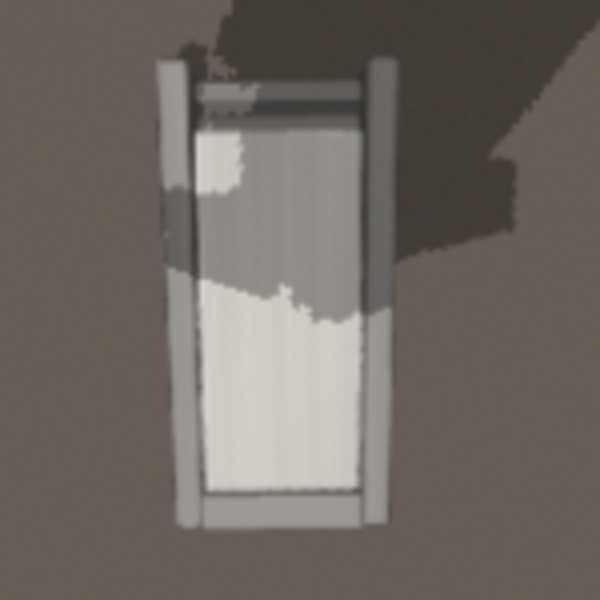

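Run:
```python
from h import *
i,p,d=ld('w2')
c=cr([(358,491),(205,491),(195,130),(362,129)],4,180,53,i,.048)
rep('plate',c)
rep('tray',cr([(387,525),(177,527),(157,61),(398,58)],4,180,53,i,.048))
```

```text
plate [ 0.5116 -0.2333  0.048 ] len 0.1212 0.0542 ang 0.3212 0.3162
tray [ 0.5078 -0.2346  0.048 ] len 0.1554 0.0761 ang 0.3226 0.3242
```

Request:
move_arm(motion="-0.04 -0.014 -0.05 0.003; -0.08 -0.028 -0.1 0.003; -0.08 -0.028 -0.15 0.003; -0.08 -0.028 -0.19 0.003; -0.08 -0.028 -0.21 0.003; -0.08 -0.028 -0.215 0.003; -0.08 -0.028 -0.215 0.003")

```text
clock: 3.45
position: [0.471, -0.2485, 0.0569]
ee_rot: [0.573, -0.415, -0.572, -0.415]
ft_force: [1.5, 0.1, 0.4]
grip_width: -0.001
```

Request:
move_arm(motion="0 0 -0.004 0; 0 0 -0.008 0; 0 0 -0.011 0; 0 0 -0.014 0; 0 0 -0.014 0")

```text
clock: 4.08
position: [0.4702, -0.2494, 0.0421]
ee_rot: [-0.572, 0.415, 0.572, 0.415]
ft_force: [0.4, 0.6, 0.6]
grip_width: -0.003
```

Request:
move_arm(motion="0 0 -0.003 0; 0 0 -0.006 0; 0 0 -0.007 0; 0 0 -0.007 0")

```text
clock: 4.58
position: [0.4703, -0.2494, 0.0352]
ee_rot: [-0.572, 0.415, 0.572, 0.415]
ft_force: [-1.2, -0.9, 0.5]
grip_width: -0.0
```

Run:
```python
from h import *
i,p,d=snap('side','s3'); o=get_obs(); print(o['position'],o['ft_force'],o['clock'])
a=cv2.resize(p[200:282,165:265],None,fx=7,fy=7,interpolation=cv2.INTER_CUBIC)
cv2.imwrite('pics/s3a.png',a[:,:,::-1])
```

```text
[ 0.47031921 -0.24941108  0.03532124] [-0.50169003 -0.66994251 -0.31453231] 4.625
```

View pics/s3a.png

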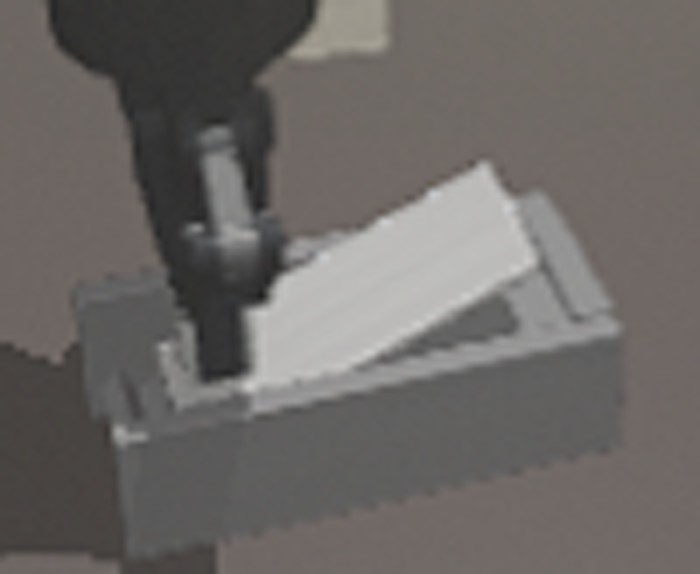

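The plate is tipped, with the finger on its -x end and almost no force. I'll press on until there is contact force.

Request:
move_arm(motion="0 0 -0.001 0; 0 0 -0.002 0; 0 0 -0.002 0")

```text
clock: 5.0
position: [0.4703, -0.2493, 0.0333]
ee_rot: [-0.572, 0.415, 0.572, 0.415]
ft_force: [-0.1, 0.1, -0.6]
grip_width: 0.006
```

Request:
move_arm(motion="0 0 -0.001 0; 0 0 -0.002 0; 0 0 -0.002 0")

```text
clock: 5.38
position: [0.4703, -0.2494, 0.0313]
ee_rot: [-0.572, 0.415, 0.572, 0.415]
ft_force: [0.6, -0.2, -0.3]
grip_width: -0.002
```

Request:
move_arm(motion="0 0 -0.001 0; 0 0 -0.0015 0; 0 0 -0.0015 0")

```text
clock: 5.75
position: [0.4705, -0.2495, 0.0306]
ee_rot: [0.572, -0.415, -0.572, -0.416]
ft_force: [-2.8, 2.0, 10.1]
grip_width: 0.003
```

Request:
move_arm(motion="0 0 -0.001 0; 0 0 -0.0015 0; 0 0 -0.0015 0")

```text
clock: 6.12
position: [0.4707, -0.2495, 0.0302]
ee_rot: [0.572, -0.415, -0.572, -0.416]
ft_force: [-9.9, 5.2, 27.7]
grip_width: 0.001
```

Request:
move_arm(motion="0 0 0.0012 0; 0 0 0.0012 0")

```text
clock: 6.38
position: [0.4706, -0.2495, 0.0305]
ee_rot: [0.572, -0.415, -0.572, -0.416]
ft_force: [-4.7, 2.2, 13.6]
grip_width: -0.0
```

Request:
move_arm(motion="-0.0016 -0.0005 -0.001 0; -0.0033 -0.0011 -0.002 0; -0.0049 -0.0016 -0.003 0; -0.0049 -0.0016 -0.003 0")

```text
clock: 6.88
position: [0.4675, -0.2516, 0.0284]
ee_rot: [0.574, -0.415, -0.571, -0.416]
ft_force: [-0.2, 0.9, 15.7]
grip_width: -0.004
```

Request:
move_arm(motion="-0.0016 -0.0005 -0.001 0; -0.0033 -0.001 -0.002 0; -0.0049 -0.0014 -0.003 0; -0.0066 -0.0018 -0.004 0; -0.0066 -0.0018 -0.004 0")

```text
clock: 7.5
position: [0.4611, -0.2539, 0.0245]
ee_rot: [0.574, -0.415, -0.571, -0.416]
ft_force: [0.6, 0.6, 14.1]
grip_width: 0.003
```

Run:
```python
from h import *
i,p,d=snap('side','s4'); o=get_obs(); print(o['position'],o['ft_force'],o['clock'])
a=cv2.resize(p[200:282,165:265],None,fx=7,fy=7,interpolation=cv2.INTER_CUBIC)
cv2.imwrite('pics/s4a.png',a[:,:,::-1])
```

```text
[ 0.461093   -0.25385399  0.02448165] [ 0.67876984 -0.94702389 13.90976906] 7.55
```

View pics/s4a.png

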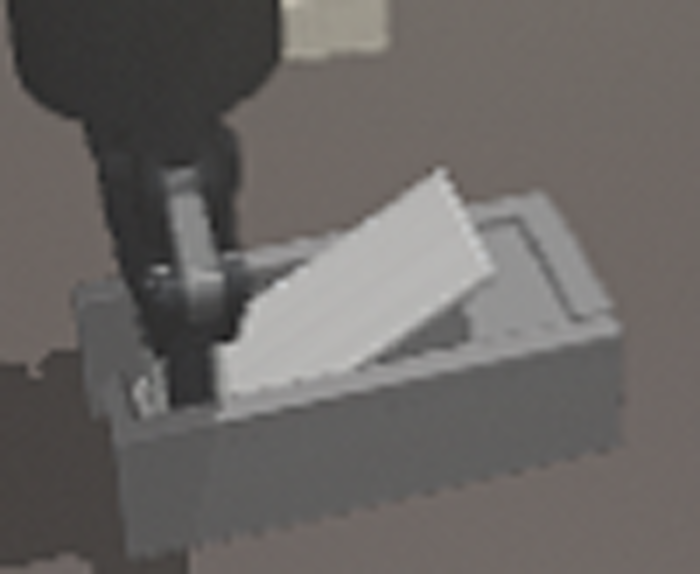

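The plate has slid about 12 mm with the finger. I'll draw it the rest of the way to the lip.

Request:
move_arm(motion="-0.0016 -0.0005 -0.001 0; -0.0033 -0.001 -0.002 0; -0.0045 -0.0014 -0.0028 0; -0.0045 -0.0014 -0.0028 0")

```text
clock: 8.05
position: [0.4566, -0.2553, 0.0218]
ee_rot: [0.574, -0.415, -0.57, -0.416]
ft_force: [0.6, -0.5, 15.5]
grip_width: 0.001
```

Request:
move_arm(motion="-0.0012 -0.0004 -0.0007 0; -0.0025 -0.0008 -0.0015 0; -0.0025 -0.0008 -0.0015 0")

```text
clock: 8.43
position: [0.4541, -0.2561, 0.0203]
ee_rot: [0.574, -0.415, -0.57, -0.416]
ft_force: [0.2, 0.5, 15.5]
grip_width: -0.001
```

Run:
```python
from h import *
i,p,d=snap('side','s5'); o=get_obs(); print(o['position'],o['ft_force'],o['clock'])
a=cv2.resize(p[200:282,165:265],None,fx=7,fy=7,interpolation=cv2.INTER_CUBIC)
cv2.imwrite('pics/s5a.png',a[:,:,::-1])
```

```text
[ 0.45416729 -0.25609985  0.02026928] [ 1.35529683 -0.28058124 15.00247557] 8.475
```

View pics/s5a.png

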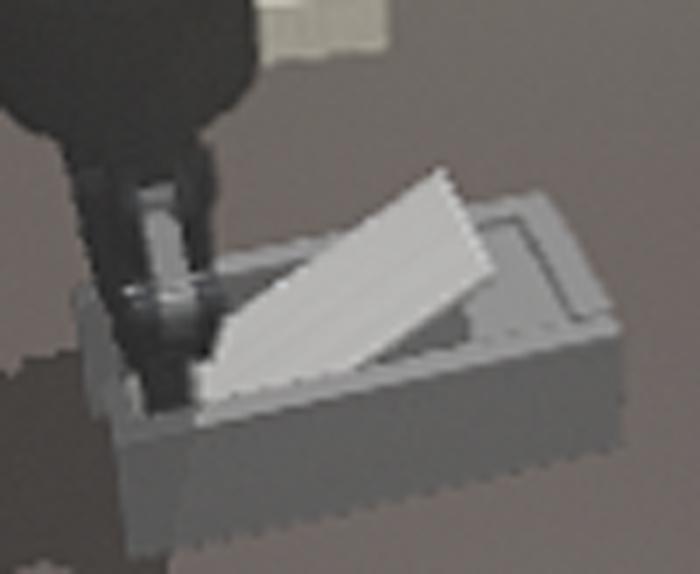

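Run:
```python
from h import *
i,p,d=ld('s5'); a=.319
u=np.array([np.cos(a),np.sin(a),0]);v=np.array([-np.sin(a),np.cos(a),0]);z=np.array([0,0,1]);O=np.array([.5117,-.2333,0])
for s in(54,50,46):
  P=[O+(-.006+s/1e3*.866-.002)*u+y*v+(.044+s/2e3+.0035)*z for y in(.027,-.027)]
  print(s,((proj(i,P)+.5-[165,200])*7).round(0).tolist())
```

```text
54 [[447.0, 164.0], [498.0, 264.0]]
50 [[437.0, 171.0], [487.0, 272.0]]
46 [[426.0, 178.0], [476.0, 279.0]]
```

The raised corners match the predicted position at the stop (s = 50 mm), so the plate is there. I'll lift away along the slope normal and open the gripper.

Request:
move_arm(motion="-0.001 0 0.004 0; -0.002 -0.001 0.015 0; -0.002 -0.001 0.05 0; 0.01 0.003 0.1 0; 0.05 0.016 0.13 0; 0.08 0.026 0.15 0; 0.09 0.035 0.15 0; 0.09 0.035 0.15 0", grip=0)

```text
clock: 9.48
position: [0.5411, -0.2193, 0.1671]
ee_rot: [-0.572, 0.415, 0.573, 0.415]
ft_force: [-1.3, -0.4, 0.2]
grip_width: 0.001
```

Run:
```python
from h import *
o=get_obs();i,p,d=snap('wrist','w6');print(o['position'],R.from_quat(o['ee_rot']).as_matrix()[:,2],o['ft_force'],o['clock'])
cv2.imwrite('pics/w6a.png',cv2.resize(p[40:240,140:360],None,fx=3,fy=3,interpolation=cv2.INTER_CUBIC)[:,:,::-1])
i,p,d=snap('side','s6')
a=cv2.resize(p[200:282,165:265],None,fx=7,fy=7,interpolation=cv2.INTER_CUBIC)
cv2.imwrite('pics/s6a.png',a[:,:,::-1])
```

```text
[ 0.54113858 -0.2192934   0.16714275] [-0.31099265  0.95041182  0.000968  ] [-1.32798917 -0.38552365  0.16421282] 9.475
```

View pics/s6a.png

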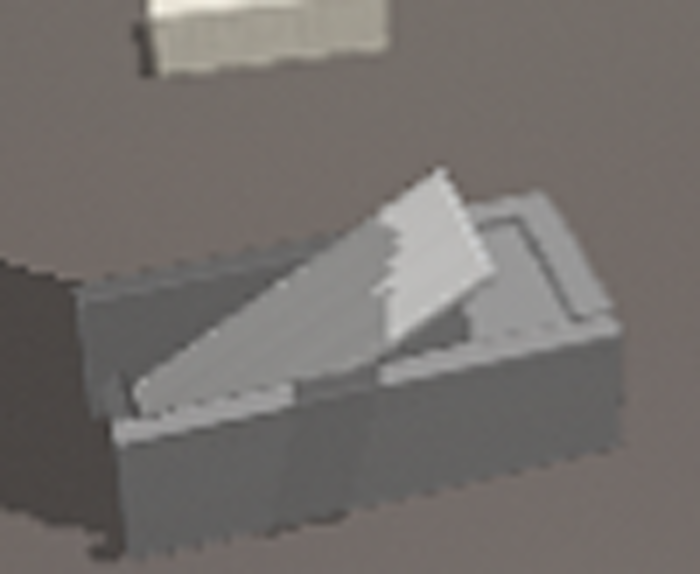

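View pics/w6a.png

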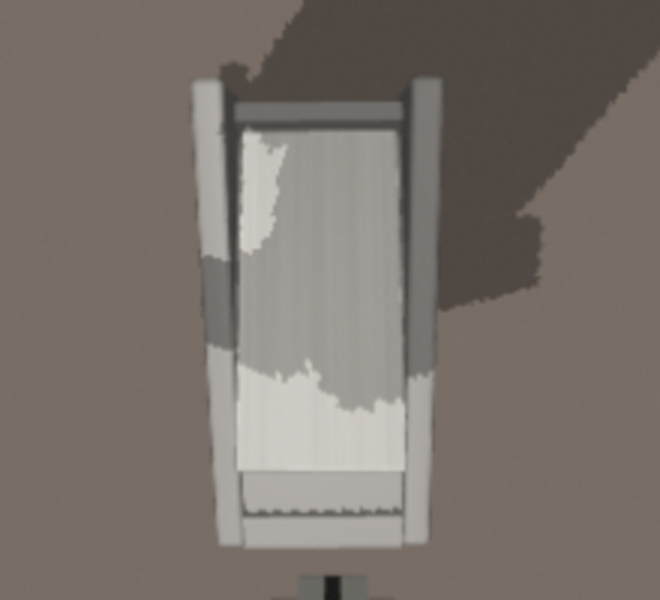

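The plate stays tipped by itself, with its raised edge at (238–405, 470) in the crop.

Run:
```python
from h import *
i,p,d=ld('w6')
c=cr([(405,470),(238,470)],3,140,40,i,.0725);print(c,c.mean(0))
c2=cr([(240,130),(398,130)],3,140,40,i,.0125);print(c2.mean(0))
e=c.mean(0)-c2.mean(0);print(np.arctan2(e[1],e[0]))
```

```text
[[ 0.53691174 -0.19656391  0.0725    ]
 [ 0.55335265 -0.24699654  0.0725    ]] [ 0.5451322  -0.22178023  0.0725    ]
[ 0.44625985 -0.25525533  0.0125    ]
0.326455146598038
```

Request:
move_arm(motion="-0.0045 -0.0053 0 0; -0.0045 -0.0053 0 0; -0.0045 -0.0053 -0.03 0; -0.0045 -0.0053 -0.06 0; -0.0045 -0.0053 -0.08 0; -0.0045 -0.0053 -0.085 0; -0.0045 -0.0053 -0.085 0; -0.0045 -0.0053 -0.085 0", grip=1, force=60)

```text
clock: 10.58
position: [0.5379, -0.2256, 0.0843]
ee_rot: [0.573, -0.415, -0.572, -0.416]
ft_force: [-0.1, 0.7, 0.4]
grip_width: 1.0
```

Run:
```python
from h import *
o=get_obs();i,p,d=snap('side','s7');print(o['position'],o['ft_force'],o['clock'])
a=cv2.resize(p[180:282,165:265],None,fx=6,fy=6,interpolation=cv2.INTER_CUBIC)
cv2.imwrite('pics/s7a.png',a[:,:,::-1])
```

```text
[ 0.53788003 -0.22556223  0.08427324] [-0.14785142  0.73327266  0.4107597 ] 10.575
```

View pics/s7a.png

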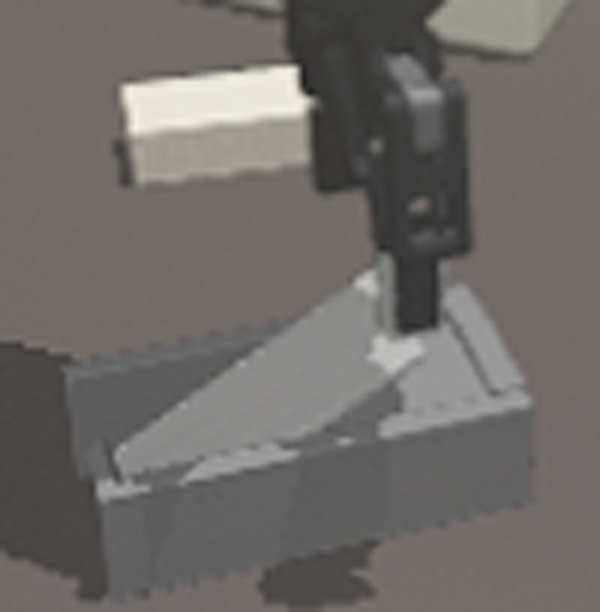

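Request:
move_arm(motion="-0.001 0.0015 -0.01 0; -0.001 0.0015 -0.02 0; -0.001 0.0015 -0.028 0; -0.001 0.0015 -0.033 0; -0.001 0.0015 -0.033 0; -0.001 0.0015 -0.033 0")

```text
clock: 11.38
position: [0.5365, -0.2239, 0.0505]
ee_rot: [0.572, -0.415, -0.572, -0.415]
ft_force: [-0.1, -0.2, -0.2]
grip_width: 1.006
```

Request:
move_arm(motion="0 0 0 0; 0 0 0 0; 0 0 0 0; 0 0 0 0; 0 0 0 0; 0 0 0 0; 0 0 0 0; 0 0 0 0", grip=0, force=60)

```text
clock: 12.38
position: [0.5367, -0.2238, 0.0506]
ee_rot: [0.572, -0.415, -0.572, -0.415]
ft_force: [0.5, -0.5, 5.7]
grip_width: 0.609
```

Run:
```python
from h import *
o=get_obs();i,p,d=snap('side','s8');print(o['position'],o['ft_force'],o['clock'],o['grip_width'])
a=cv2.resize(p[180:282,165:265],None,fx=6,fy=6,interpolation=cv2.INTER_CUBIC)
cv2.imwrite('pics/s8a.png',a[:,:,::-1])
```

```text
[ 0.53665842 -0.22380527  0.05056879] [ 0.47754358 -0.51735674  5.73735925] 12.375 0.608646738754922
```

View pics/s8a.png

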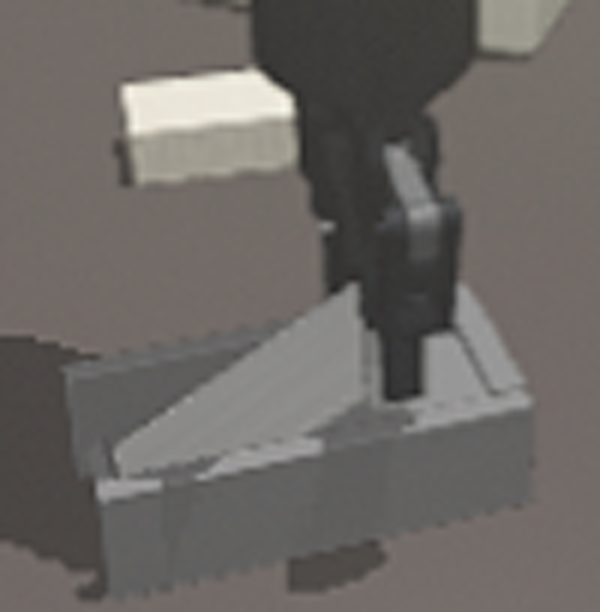

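Request:
move_arm(motion="0 0 0.005 0; 0 0 0.015 0; 0 0 0.03 0; 0 0 0.05 0; 0 0 0.07 0; 0 0 0.09 0; 0 0 0.11 0; 0 0 0.13 0; 0 0 0.14 0; 0 0 0.14 0")

```text
clock: 13.68
position: [0.5366, -0.2239, 0.191]
ee_rot: [0.573, -0.415, -0.572, -0.416]
ft_force: [0.9, 0.6, -1.9]
grip_width: 0.604
```

Run:
```python
from h import *
o=get_obs();i,p,d=snap('side','s9');print(o['position'],o['ft_force'],o['clock'],o['grip_width'])
a=cv2.resize(p[140:282,145:265],None,fx=4,fy=4,interpolation=cv2.INTER_CUBIC)
cv2.imwrite('pics/s9a.png',a[:,:,::-1])
i,p,d=snap('wrist','w9')
```

```text
[ 0.53657789 -0.22390161  0.19098686] [ 0.88203163  0.58289078 -1.90604261] 13.675 0.6039556999274447
```

View pics/s9a.png

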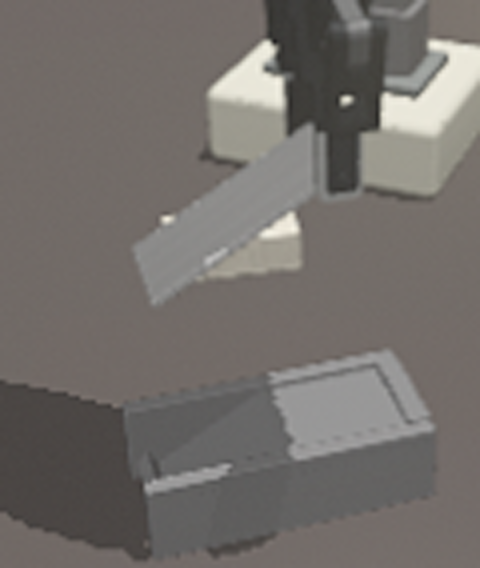

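View pics/w9.png

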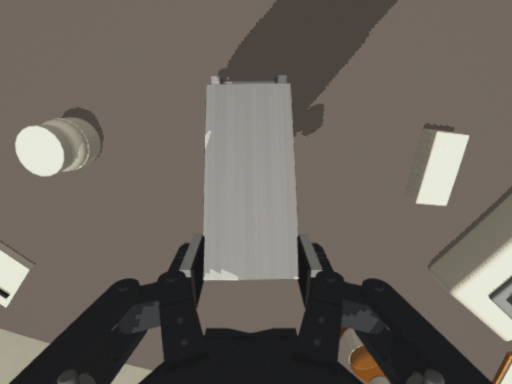

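Request:
move_arm(motion="0.003 0.03 0.02 -0.05; 0.008 0.08 0.04 -0.13; 0.013 0.13 0.04 -0.21; 0.018 0.18 0.04 -0.3; 0.023 0.23 0.04 -0.38; 0.028 0.28 0.04 -0.47; 0.033 0.33 0.04 -0.55; 0.036 0.37 0.04 -0.63; 0.038 0.395 0.04 -0.676; 0.038 0.395 0.04 -0.676")

```text
clock: 15.02
position: [0.5735, 0.1737, 0.2288]
ee_rot: [-0.403, 0.582, 0.404, 0.58]
ft_force: [-0.2, 0.4, -1.6]
grip_width: 0.608
```

Request:
move_arm(motion="0 0 -0.01 0; 0 0 -0.02 0; 0 0 -0.02 0; 0 0 -0.02 0")

```text
clock: 15.52
position: [0.5744, 0.1708, 0.2103]
ee_rot: [-0.402, 0.582, 0.402, 0.582]
ft_force: [0.0, 0.3, -0.3]
grip_width: 0.611
```

Run:
```python
from h import *
o=get_obs();i,p,d=snap('side','s10');z=R.from_quat(o['ee_rot']).as_matrix()[:,2];print(o['position'],np.arctan2(z[1],z[0])-np.pi/2,o['ft_force'],o['clock'],o['grip_width'])
a=cv2.resize(p[90:195,180:290],None,fx=6,fy=6,interpolation=cv2.INTER_CUBIC)
cv2.imwrite('pics/s10a.png',a[:,:,::-1])
i,p,d=snap('wrist','w10')
cv2.imwrite('pics/w10a.png',cv2.resize(p[40:300,120:380],None,fx=2.3,fy=2.3,interpolation=cv2.INTER_CUBIC)[:,:,::-1])
```

```text
[0.57441571 0.17079075 0.21032853] -0.36135777905614663 [ 0.01345353  0.2773405  -0.32538378] 15.525 0.6110798777254302
```

View pics/s10a.png

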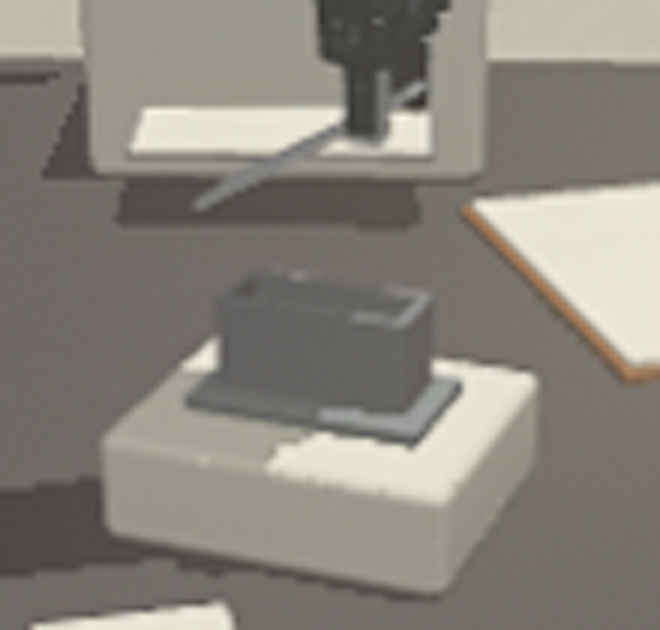

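View pics/w10a.png

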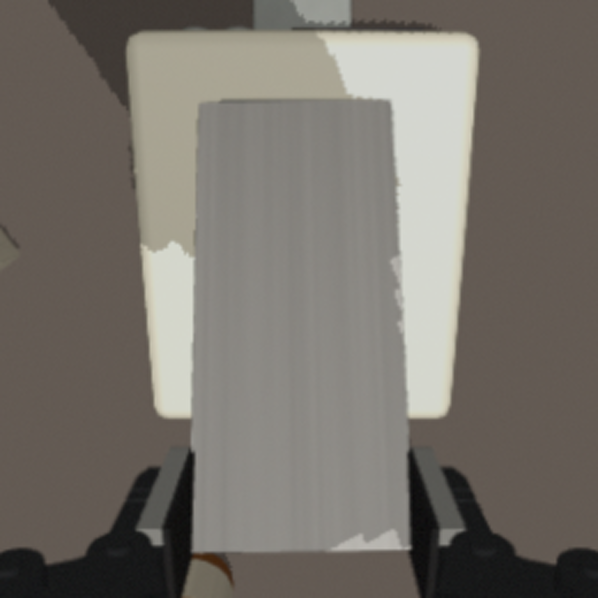

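Run:
```python
from h import *
i,p,d=ld('w10')
def pt(x,y,z): return onz(i,x/2.3+120-.3,y/2.3+40-.3,z)
zt=.2103
N=[pt(409,551,zt+.022),pt(192,552,zt+.022)];F=[pt(392,100,zt-.038),pt(198,101,zt-.038)]
n=np.mean(N,0);f=np.mean(F,0);e=n-f
print(N,F,n,f,np.hypot(*e[:2]),'yaw',np.arctan2(e[1],e[0]),[np.linalg.norm(np.subtract(*q)) for q in(N,F)])
B=np.array([pt(450,416,.06),pt(156,416,.06),pt(127,33,.06),pt(478,35,.06)]);rep('body',B)
um=np.array([np.cos(-.356),np.sin(-.356)]);vm=np.array([-um[1],um[0]])
m=np.array([.5413,.184])
for q in(n,f,np.array([.5744,.1708])): print(((q[:2]-m)@um).round(4),((q[:2]-m)@vm).round(4))
a=cv2.resize(p[70:110,180:310],None,fx=6,fy=6,interpolation=cv2.INTER_CUBIC);cv2.imwrite('pics/w10b.png',a[:,:,::-1])
```

```text
[array([0.5919303, 0.1912376, 0.2323   ]), array([0.57380367, 0.14256828, 0.2323    ])] [array([0.49499911, 0.22735597, 0.1723    ]), array([0.47615179, 0.17687688, 0.1723    ])] [0.58286699 0.16690294 0.2323    ] [0.48557545 0.20211642 0.1723    ] 0.10346802945181593 yaw -0.34726999501548406 [np.float64(0.05193531990965488), np.float64(0.0538828428470952)]
body [0.5409 0.1841 0.06  ] len 0.184 0.1549 ang -0.3596 -0.3645
0.0449 -0.0015
-0.0585 -0.0024
0.0356 -0.0008
```

View pics/w10b.png

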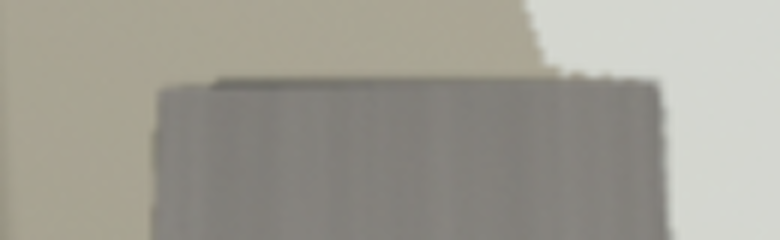

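Request:
move_arm(motion="0.0005 0.0015 -0.015 -0.005; 0.0005 0.0015 -0.03 -0.005; 0.0005 0.0015 -0.042 -0.005; 0.0005 0.0015 -0.048 -0.005; 0.0005 0.0015 -0.048 -0.005; 0.0005 0.0015 -0.048 -0.005")

```text
clock: 16.38
position: [0.5751, 0.1728, 0.1627]
ee_rot: [-0.401, 0.582, 0.401, 0.583]
ft_force: [-1.3, 0.7, -1.2]
grip_width: 0.609
```

Run:
```python
from h import *
o=get_obs();i,p,d=snap('side','s11');z=R.from_quat(o['ee_rot']).as_matrix()[:,2];print(o['position'],np.arctan2(z[1],z[0])-np.pi/2,o['ft_force'],o['clock'],o['grip_width'])
a=cv2.resize(p[100:185,190:280],None,fx=7,fy=7,interpolation=cv2.INTER_CUBIC)
cv2.imwrite('pics/s11a.png',a[:,:,::-1])
```

```text
[0.57514272 0.17277663 0.16271426] -0.36585495047282524 [-1.30213652  0.73326023 -1.23364313] 16.375 0.6091033465836824
```

View pics/s11a.png

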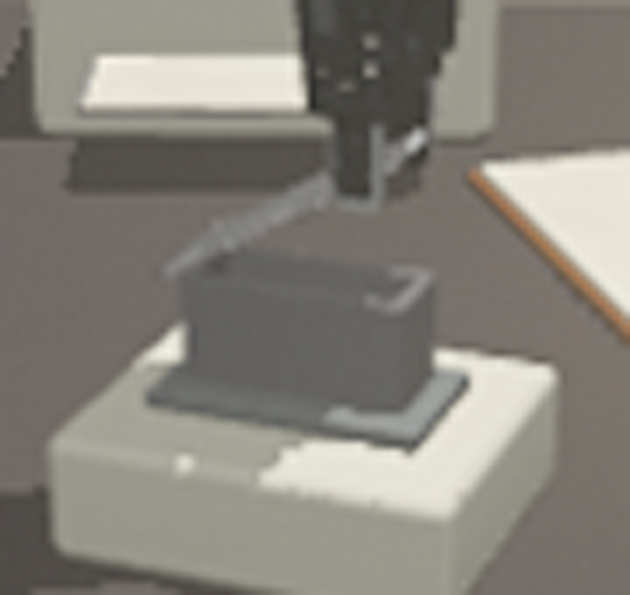

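Request:
move_arm(motion="0.0003 -0.0001 -0.004 0; 0.001 -0.0004 -0.008 0; 0.0025 -0.0009 -0.012 0; 0.004 -0.0015 -0.016 0; 0.0053 -0.002 -0.021 0; 0.0053 -0.002 -0.021 0")

```text
clock: 17.18
position: [0.5803, 0.1706, 0.141]
ee_rot: [-0.401, 0.583, 0.401, 0.583]
ft_force: [0.4, -1.0, 4.2]
grip_width: 0.604
```

Run:
```python
from h import *
o=get_obs();i,p,d=snap('side','s12');z=R.from_quat(o['ee_rot']).as_matrix()[:,2];print(o['position'],np.arctan2(z[1],z[0])-np.pi/2,o['ft_force'],o['clock'],o['grip_width'])
a=cv2.resize(p[100:185,190:280],None,fx=7,fy=7,interpolation=cv2.INTER_CUBIC)
cv2.imwrite('pics/s12a.png',a[:,:,::-1])
```

```text
[0.58025845 0.17057148 0.14096806] -0.36605733208210545 [ 0.42872079 -0.95596078  4.18414167] 17.175 0.6044591442083146
```

View pics/s12a.png

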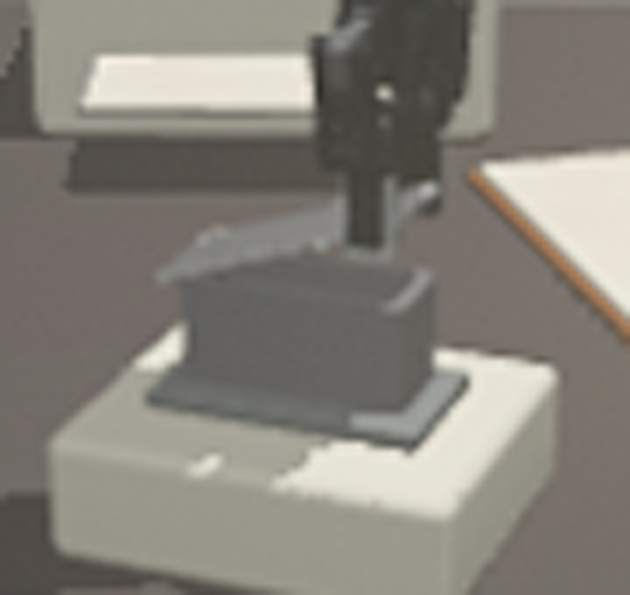

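Request:
move_arm(motion="0.0012 -0.0005 -0.004 0; 0.0022 -0.0009 -0.008 0; 0.0032 -0.0012 -0.012 0; 0.0039 -0.0014 -0.016 0; 0.0046 -0.0017 -0.02 0; 0.0052 -0.0019 -0.024 0; 0.0055 -0.002 -0.027 0; 0.0055 -0.002 -0.027 0")

```text
clock: 18.23
position: [0.5855, 0.1686, 0.1139]
ee_rot: [-0.401, 0.583, 0.401, 0.582]
ft_force: [1.7, -1.6, 4.5]
grip_width: 0.606
```

Run:
```python
from h import *
o=get_obs();i,p,d=snap('side','s13');z=R.from_quat(o['ee_rot']).as_matrix()[:,2];print(o['position'],np.arctan2(z[1],z[0])-np.pi/2,o['ft_force'],o['clock'],o['grip_width'])
a=cv2.resize(p[100:185,190:280],None,fx=7,fy=7,interpolation=cv2.INTER_CUBIC)
cv2.imwrite('pics/s13a.png',a[:,:,::-1])
```

```text
[0.58547734 0.16862241 0.11388852] -0.36581595241581644 [ 1.67546504 -1.56062296  4.48937765] 18.225 0.6058359209264643
```

View pics/s13a.png

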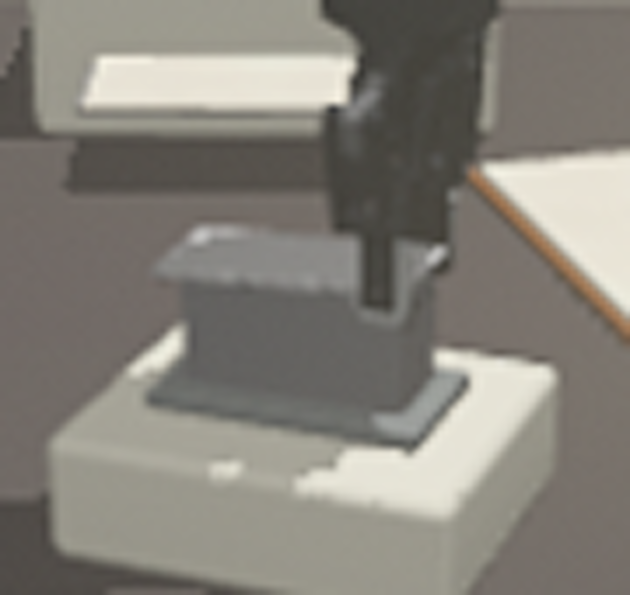

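Request:
move_arm(motion="0.0003 -0.0001 -0.002 0; 0.0005 -0.0002 -0.004 0; 0.0005 -0.0002 -0.0055 0; 0.0005 -0.0002 -0.0055 0")

```text
clock: 18.77
position: [0.586, 0.1685, 0.1086]
ee_rot: [-0.401, 0.583, 0.401, 0.583]
ft_force: [0.6, -1.3, 4.0]
grip_width: 0.607
```

Run:
```python
from h import *
o=get_obs();i,p,d=snap('side','s14');z=R.from_quat(o['ee_rot']).as_matrix()[:,2];print(o['position'],np.arctan2(z[1],z[0])-np.pi/2,o['ft_force'],o['clock'],o['grip_width'])
a=cv2.resize(p[100:185,190:280],None,fx=7,fy=7,interpolation=cv2.INTER_CUBIC)
cv2.imwrite('pics/s14a.png',a[:,:,::-1])
i,p,d=snap('wrist','w14')
cv2.imwrite('pics/w14a.png',cv2.resize(p[40:300,120:380],None,fx=2.3,fy=2.3,interpolation=cv2.INTER_CUBIC)[:,:,::-1])
```

```text
[0.58603507 0.16849227 0.10861953] -0.3657332768568686 [ 0.58575715 -1.2897044   4.02293184] 18.775 0.6065567847342132
```

View pics/s14a.png

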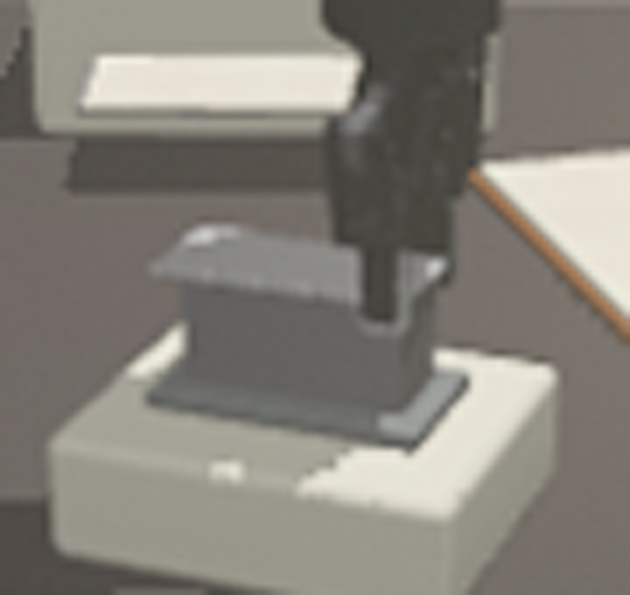

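View pics/w14a.png

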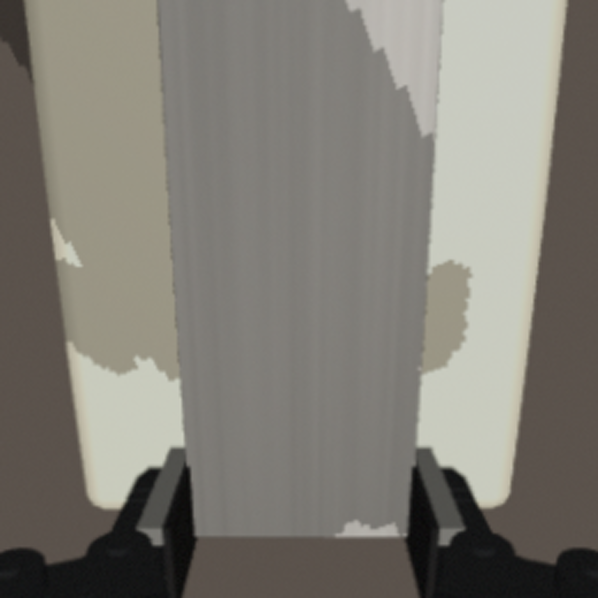

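Run:
```python
from h import *
i,p,d=ld('w14')
cv2.imwrite('pics/w14b.png',cv2.resize(p[0:290,140:360],None,fx=2,fy=2,interpolation=cv2.INTER_CUBIC)[:,:,::-1])
```

```text
(no output)
```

View pics/w14b.png

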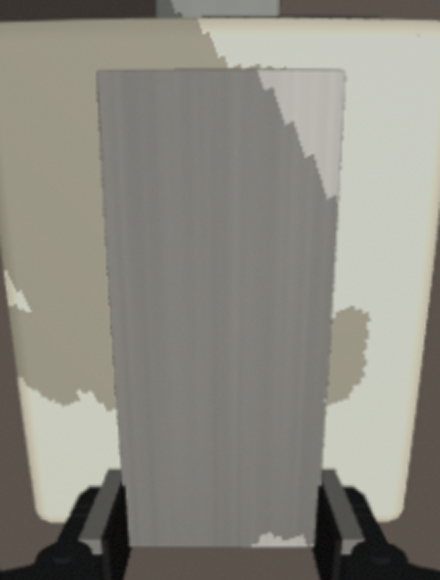

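Run:
```python
from h import *
i,p,d=ld('w14')
c=cr([(314.5,546),(128.5,547),(97,70),(346,70)],2,140,0,i,.124);rep('plate',c)
m=np.array([.5413,.184]);um=np.array([np.cos(-.356),np.sin(-.356)]);vm=np.array([-um[1],um[0]])
q=c.mean(0)[:2]-m;print(q@um,q@vm)
s,_,_=ld('s14')
for nm,cc,a in(('hypo centred',m,-.356),('meas',c.mean(0)[:2],-.352)):
    u=np.array([np.cos(a),np.sin(a)]);v=np.array([-u[1],u[0]])
    P=[np.r_[cc+sx*.06*u+sy*.027*v,.124] for sx,sy in((1,1),(1,-1),(-1,-1),(-1,1))]
    print(nm,((proj(s,P)+.5-[190,100])*7).round(0).tolist())
P=[np.r_[m+sx*.052*um+sy*.022*vm,z] for z in(.12,.07) for sx,sy in((1,-1),(-1,-1))]
print('neck near bottom/top',((proj(s,P)+.5-[190,100])*7).round(0).tolist())
```

```text
plate [0.5383 0.186  0.124 ] len 0.1211 0.0535 ang -0.3664 -0.3632
-0.003467229908562844 0.0008222756705613516
hypo centred [[453.0, 263.0], [412.0, 307.0], [153.0, 269.0], [204.0, 227.0]]
meas [[446.0, 261.0], [405.0, 305.0], [147.0, 267.0], [197.0, 226.0]]
neck near bottom/top [[398.0, 309.0], [175.0, 276.0], [397.0, 415.0], [179.0, 380.0]]
```

Both views put the plate about 4 mm too far toward -x of the mouth. I'll slide it while it is still held.

Request:
move_arm(motion="0.0018 -0.0009 0 0.003; 0.0036 -0.0019 0 0.006; 0.0036 -0.0019 0 0.006; 0.0036 -0.0019 -0.0005 0.006; 0.0036 -0.0019 -0.0005 0.006")

```text
clock: 19.5
position: [0.5899, 0.1668, 0.1082]
ee_rot: [-0.402, 0.581, 0.402, 0.582]
ft_force: [-1.4, 2.5, 2.9]
grip_width: 0.608
```

Run:
```python
from h import *
o=get_obs();i,p,d=snap('side','s15');z=R.from_quat(o['ee_rot']).as_matrix()[:,2];print(o['position'],np.arctan2(z[1],z[0])-np.pi/2,o['ft_force'],o['clock'],o['grip_width'])
a=cv2.resize(p[105:175,200:270],None,fx=8,fy=8,interpolation=cv2.INTER_CUBIC)
cv2.imwrite('pics/s15a.png',a[:,:,::-1])
i,p,d=snap('wrist','w15')
cv2.imwrite('pics/w15b.png',cv2.resize(p[0:290,140:360],None,fx=2,fy=2,interpolation=cv2.INTER_CUBIC)[:,:,::-1])
```

```text
[0.58986432 0.16683303 0.10824075] -0.35979602503950425 [-1.44187572  2.47408852  2.85355144] 19.5 0.6075761535603292
```

View pics/s15a.png

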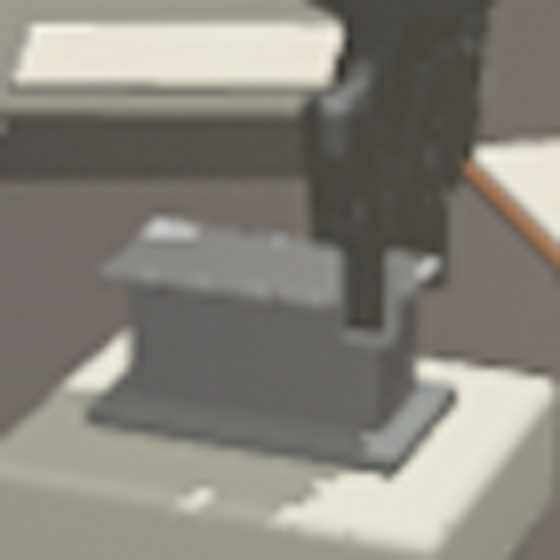

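View pics/w15b.png

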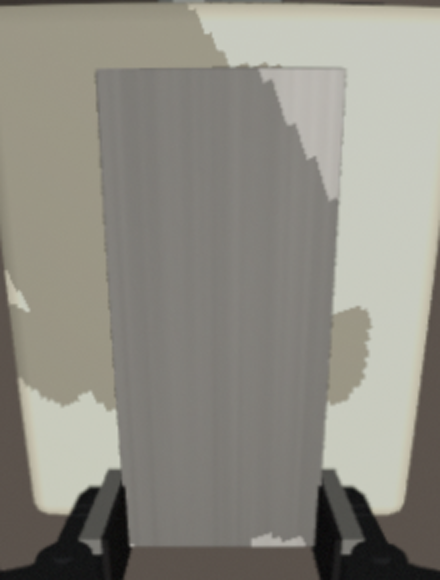

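Request:
move_arm(motion="0 0 0 0; 0 0 0 0; 0 0 0 0; 0 0 0 0", grip=1)

```text
clock: 20.1
position: [0.5898, 0.1664, 0.1082]
ee_rot: [-0.402, 0.581, 0.402, 0.581]
ft_force: [-0.1, -0.8, 0.1]
grip_width: 1.0
```

Request:
move_arm(motion="0 0 0.01 0; 0 0 0.03 0; 0 0 0.06 0; 0 0 0.1 0; 0 0 0.14 0; 0 0 0.18 0; 0 0 0.19 0; 0 0 0.19 0")

```text
clock: 21.1
position: [0.5899, 0.1666, 0.2988]
ee_rot: [-0.403, 0.581, 0.402, 0.582]
ft_force: [0.7, 0.2, -0.2]
grip_width: 0.995
```

Run:
```python
from h import *
o=get_obs();i,p,d=snap('side','s16');print(o['position'],o['ft_force'],o['clock'],o['grip_width'])
a=cv2.resize(p[105:175,200:270],None,fx=8,fy=8,interpolation=cv2.INTER_CUBIC)
cv2.imwrite('pics/s16a.png',a[:,:,::-1])
i,p,d=snap('wrist','w16')
cv2.imwrite('pics/w16b.png',cv2.resize(p[60:240,170:340],None,fx=3.3,fy=3.3,interpolation=cv2.INTER_CUBIC)[:,:,::-1])
```

```text
[0.58988489 0.1666007  0.29879023] [ 0.71973641  0.19147667 -0.15568888] 21.1 0.9948597344560377
```

View pics/s16a.png

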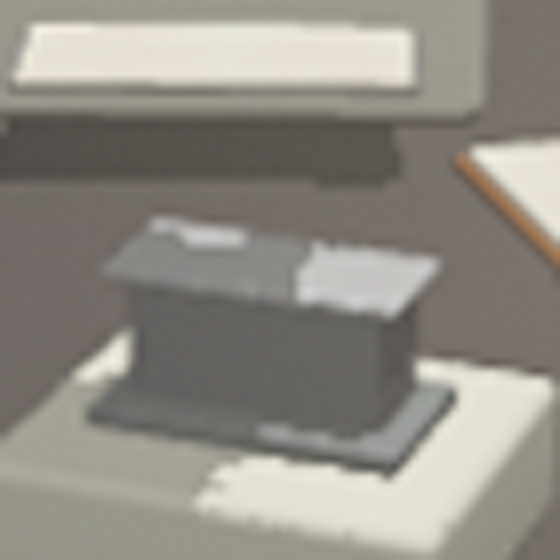

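View pics/w16b.png

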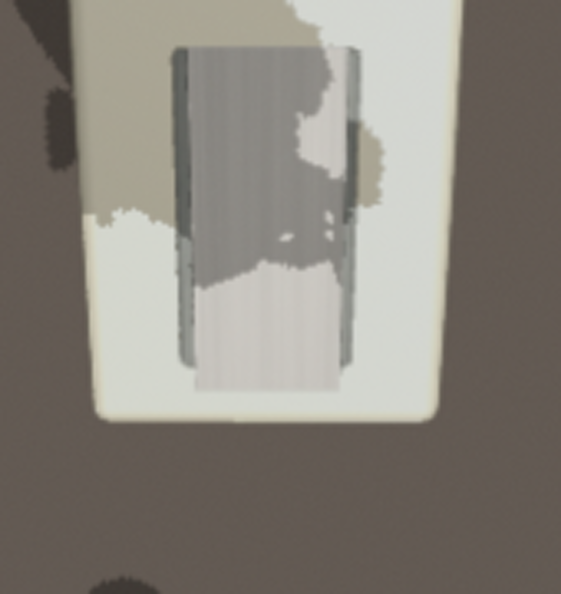

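Run:
```python
from h import *
i,p,d=ld('w16')
c=cr([(340,391),(195,391),(189,46),(345,47)],3.3,170,60,i,.124);rep('plate',c)
k=cr([(351,366),(181,366),(172,47),(361,48)],3.3,170,60,i,.07);rep('collar',k)
b=cr([(438,421),(98,420),(75,0),(463,0)],3.3,170,60,i,.06);
print('body angles of sides',[np.arctan2(*(x[0]-x[1])[1::-1]) for x in((b[0],b[3]),(b[1],b[2]))],'mid near',(b[0]+b[1])/2)
um=np.array([np.cos(-.356),np.sin(-.356)]);vm=np.array([-um[1],um[0]])
q=c.mean(0)[:2]
for m in([.5411,.1838],k.mean(0)[:2]): print((q-m)@um,(q-m)@vm)
s,_,_=ld('s16')
S=cr([(440,262),(390,317),(104,270),(152,219)],8,200,105,s,.124);rep('plate side',S)
K=cr([(456,395),(392,470),(88,412),(130,345)],8,200,105,s,.07);rep('collar side',K)
m=np.array([.5426,.1849])
print((S.mean(0)[:2]-m)@um,(S.mean(0)[:2]-m)@vm)
m=m[:2]
P=[np.r_[m+sx*.052*um+sy*.022*vm,z] for z in(.12,.07) for sx,sy in((1,1),(1,-1),(-1,-1))]
print(((proj(s,P)+.5-[200,105])*8).round(0).tolist())
```

```text
plate [0.5412 0.1841 0.124 ] len 0.1202 0.0533 ang -0.3587 -0.3633
collar [0.5412 0.1837 0.07  ] len 0.129 0.0741 ang -0.3622 -0.3629
body angles of sides [np.float64(-0.3585060869756947), np.float64(-0.3656854968138874)] mid near [0.62833906 0.15173974 0.06      ]
-8.002723352658029e-06 0.000359164994440302
-0.00014883215385043508 0.00039644566598206376
plate side [0.5424 0.1811 0.124 ] len 0.1195 0.057 ang -0.3786 -0.3115
collar side [0.54   0.1721 0.07  ] len 0.1333 0.0688 ang -0.3749 -0.2794
0.0011368635015393596 -0.003597898974011287
[[417.0, 271.0], [378.0, 312.0], [124.0, 274.0], [415.0, 389.0], [377.0, 433.0], [128.0, 393.0]]
```

The wrist view shows the plate centred within 0.5 mm and square. I'll back away and check from the top camera.

Request:
move_arm(motion="-0.03 -0.05 0 0; -0.06 -0.1 0 0; -0.09 -0.15 0 0; -0.12 -0.2 0 0; -0.14 -0.25 0 0; -0.14 -0.28 0 0; -0.14 -0.28 0 0; -0.14 -0.28 0 0")

```text
clock: 22.2
position: [0.4495, -0.1125, 0.2974]
ee_rot: [-0.402, 0.582, 0.403, 0.581]
ft_force: [-0.6, 1.1, -0.2]
grip_width: 0.999
```

Run:
```python
from h import *
o=get_obs();print(o['position'],o['clock'])
i,p,d=snap('top','t17')
cv2.imwrite('pics/t17a.png',cv2.resize(p[180:275,120:210],None,fx=6,fy=6,interpolation=cv2.INTER_CUBIC)[:,:,::-1])
i,p,d=snap('side','s17')
```

```text
[ 0.44953642 -0.11247819  0.29742659] 22.2
```

View pics/t17a.png

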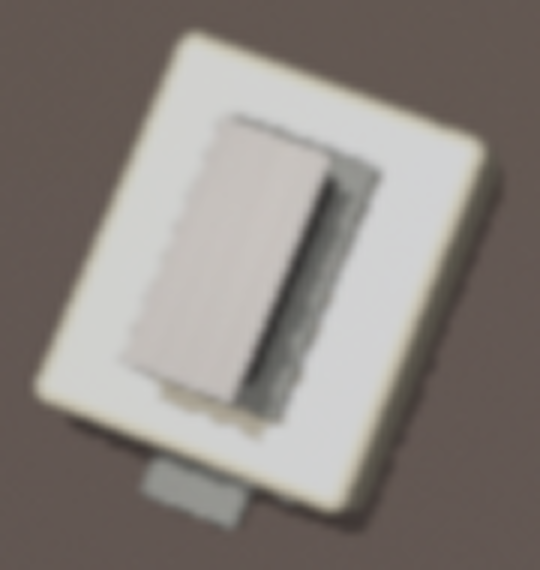

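View pics/t17.png

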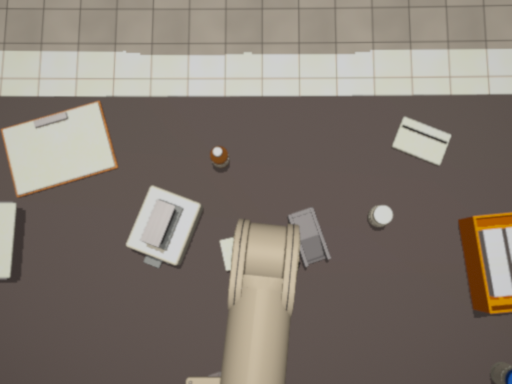

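View pics/s17.png

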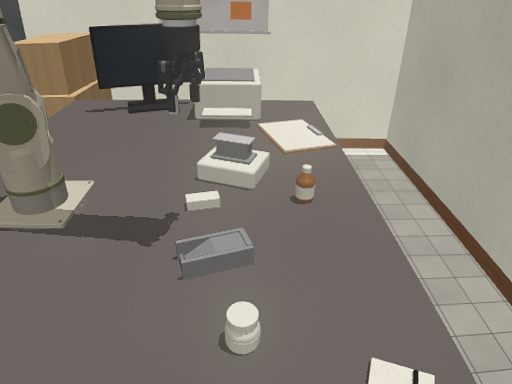

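Run:
```python
from h import *
i,_,_=ld('t17')
c=cr([(228,116),(332,156),(238,407),(124,360)],6,120,180,i,.124);rep('plate',c)
k=cr([(237,115),(382,170),(280,422),(135,365)],6,120,180,i,.07);rep('collar',k)
```

```text
plate [0.542 0.184 0.124] len 0.1196 0.0539 ang -0.3504 -0.3768
collar [0.5427 0.1838 0.07  ] len 0.1268 0.0745 ang -0.3575 -0.3661
```

The top view agrees with the wrist view: the plate is within about 1 mm of the mouth's centre and square. The bottle, jar and carton haven't moved, so I'm handing in.

```bash
python3 -c "
from h import *
print(hand_in())"
```

```text
the job is handed in; nothing more can be done
None
```

The plate is lying flat, centred and square on the hopper rim, closing the mouth, and I handed the job in at about 22 s of the 54 s allowed.

**How it went:**
- **Tipping:** I pressed the plate's end down over the hollow with the closed fingers and drew it down the slope to the stop at about 15 N. The force briefly reached about 30 N while finding contact. After I let go, the plate stayed tipped up by itself.
- **Placing:** I gripped the raised end across its width and carried the plate over. I laid its low end on the rim first, then turned it flat. It sat about 4 mm short lengthwise, so I slid it into place before opening the gripper.

**Last checks:**
- **Wrist camera:** the plate is within 0.5 mm of the mouth's centre, and its angle matches the hopper's to within about 0.01 rad.
- **Top camera:** it is within about 1 mm of centre and square.
- **Side camera, which disagreed:** it agreed lengthwise to about 1 mm but suggested a sideways offset of about 3.6 mm. Its reading of the fixed collar was about 12 mm out, so I trusted the other two views.
- **Bystanders:** the bottle, jar and carton look unmoved. In the last top view the arm partly hides the carton, but the side view shows it clearly.

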